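# Close the block-glueing press

## Task

A re-glued printing stamp waits in the nest of the small green glueing press. Lower the aluminium top plate gently and level over the two guide pins until it lies fully down on the stamp, and let go of it. Then swing the press arm over it to its stop and wind the hand wheel clockwise until its foot presses on the plate and the wheel is firmly finger-tight, without forcing it, leaving the jar, stamp, tub and dropper bottle nearby where they stand.

Things in the scene. Friction and masses are not known exactly. Their poses are not given: they have to be found in the camera images.
- press: Green glueing press, fixed; bed 150 x 230 mm, top 22 mm up. Origin: under the bed's centre, on the table; z up; x points from the nest to the post. Two upright steel guide pins at y = +78 and -78 mm, x = 0: 12 mm thick, tips 88 mm up, the last 12 mm a bullet nose. Post of the swing arm at x = 115 mm, y = 0, 25 mm thick; arm above it 112 to 147 mm up, wheel's top 180 mm up.
- nest_top (a point): Centre of the upper face of the stamp (blue pattern, 55 x 56 mm) in the nest at the middle of the bed, 49 mm above the press's origin; the plate comes to rest on it. z up, x as the press.
- plate_grip (a point): Point in the wooden grip block of the loose top plate, on its middle line, 34 mm above the plate's cork underside (34 mm above the table now, 83 mm when home). Block: 30 mm along the plate's y (grip across this), 50 mm along x, from 15 to 45 mm above the underside.
- top_plate: Aluminium plate with cork pad under it and the wooden grip block on top; 90 mm (x) x 200 mm (y), about 0.6 kg. Origin: centre of the underside of the cork. Two bushed holes, 13 mm wide and 24 mm long, at y = +78 and -78 mm; their lower mouths 3 mm above the origin, brass bushings 25 mm wide up to 27 mm. Either way round fits; tilted more than about 2 degrees it jams on the pins.
- swing_arm (a joint): Angle of the arm about its post, rad: 0 = over the nest, against its stop (foot over the plate's grip block); grows as the arm swings out towards the press's +y (left); starts near 1.6. Stiff pivot: moves with about 6 N at the wheel, stays where left. Wheel axis 115 mm from the post's axis. If the wheel is gripped to swing the arm, turn the hand with the arm, or the wheel winds itself down.
- wheel: Black ribbed hand wheel at the arm's free end, 54 mm wide, 22 mm high, axis upright. Origin: on the axis, half-way up the rim; arm 33 mm, foot's face 67.5 mm below it. Clockwise from above sinks it 3 mm per rad: 0.2 N m while free, for 1 to 5 mm; once the foot meets the block, 0.7 N m more per rad. Firm is about 0.9 N m: fingers gripping lightly (30 N) then slip on the rim. It stays where left.
- jar_blue: Bystander: blue pigment jar, black lid, 56 mm wide, 63 mm high; origin under its centre.
- stamp_red: Bystander: the printing stamp nearest the press's right, wooden block with red dots up, 55 x 65 x 27 mm; origin under its centre.
- tub: Bystander: empty white tub left of the press, 66 mm wide, 50 mm high; origin under its centre.
- dropper: Bystander: small brown dropper bottle left of the press, 33 mm wide, 102 mm high; origin under its centre.

How it is judged (in metres and radians):
On the way, in this order (a step that is already met when the one before it is completed fails the run):
1. the top plate lies level and fully down on the stamp, over both pins (z of plate_grip in the frame of press below 0.0855 m and horizontal distance between plate_grip and nest_top below 0.004 m and angle between plate_grip's own z axis and vertical below 0.03 rad and contact force between the fingers and top_plate below 0.5 N), for 0.2 s.
2. the arm is swung over the plate to its stop (value of joint swing_arm below 0.05 rad), for 0.2 s.
3. the foot presses firmly on the plate (contact force between wheel and top_plate above 80 N), for 0.2 s.
At the end, for the whole second after the job is handed in: Plate over both pins, within 2.5 mm of fully down, within 4 mm of the nest's centre and level within 0.03 rad; arm within 0.05 rad of its stop; foot pressing on the plate with 80 to 260 N (wheel at about 0.55 to 1.3 N m), neither loose nor forced; bystanders in place; robot clear (z of plate_grip in the frame of press below 0.0855 m and horizontal distance between plate_grip and nest_top below 0.004 m and angle between plate_grip's own z axis and vertical below 0.03 rad and value of joint swing_arm below 0.05 rad and contact force between wheel and top_plate between 80 and 260 N); the robot touches nothing.
It fails at once if the plate drops onto the stamp instead of being lowered (horizontal distance between plate_grip and nest_top below 0.02 m and z of plate_grip in the frame of press below 0.12 m and linear speed of top_plate above 0.4 m/s).
It fails at once if a bystander (jar, red stamp, tub or dropper bottle) is pushed aside by more than 40 mm or knocked over (distance of any of jar_blue, stamp_red, tub, dropper from where it was at the start of the episode above 0.04 m or angle between any of jar_blue, stamp_red, tub, dropper's own z axis and vertical above 0.5 rad).
It also fails if it takes over 67 s, if anything falls off the work surface, if the arm or the gripper's body presses on something with over 40 N, if the wrist force passes 120 N, or if a joint passes its speed limit or range.

## Robot

A 6-joint arm with a two-finger parallel gripper is mounted at the origin on a cart in front of the work surface, level with it; the furniture and walls round the work are solid. World frame = base frame: x ahead of the robot, y to its left, z up, the work surface at z = 0. Lengths are in mm, angles in rad, forces in N, time in s.
With the tool pointing down it reaches from about 325 to 750 mm from the base axis. Payload 7.6 kg.
Tool frame: the origin (TCP) lies midway between the tips of the shut fingers; the grasp point (between the pads) lies 19 mm behind it; z points along the fingers, y is the line along which they close (so a half turn about z gives the same grasp; the last joint's range is limited). The gripper opens to 85 mm and grips with 20 to 120 N. Pads are 22 mm wide; open, the fingers measure 114 mm over their backs; the gripper's body (76 mm by 85 mm) begins 54 mm behind the grasp point. The pads swing forward as they close: fully open they stand 13 mm farther back than shut.
Start: joints at [-1.335, 0.052, 1.401, -0, 1.689, -0.07], TCP at [158.079, -500.656, 231.323] pointing down, gripper open.
Joint ranges: [-2.9, 2.9], [-0.91, 2.17], [0.12, 2.37], [-1.06, 4.2], [0.26, 2.73], [-2.93, 2.93]. Speed limits (rad/s): [2.57, 2.57, 3.01, 3.14, 3.14, 3.14].

## Interface

Orientations are given as a unit quaternion [w, x, y, z].
In Python, from rig import arm, read_camera gives the robot as it stands. The module is installed in compiled form; this text tells all that it offers.
- The arm moves only by the tool step_arm, never from a script. Its argument "series" is a list that holds one entry, the list of rows, each a list of 7 numbers: the opening, from 0 (shut) to 1 (fully open), then the shift along the tool's x, y, z in m, then the turn, a rotation vector about the tool's x, y, z in degrees. A call has exactly 10 rows; each row shifts and turns the commanded pose from where the row before left it, along the tool's axes as they then stand; what a row does not reach is not made up. A row lasts 1/8 s, in which the tool goes at most 62.5 mm and 10.7 degrees, less where a joint would pass 70% of its speed; a pose out of reach is approached as far as the arm can. A call with a gripper value outside its range is refused whole. The fingers move at their own pace and stop on an object; "squeeze" is the grip in N (left out, the last holds). Time passes only in rows, so rows that do not move let the fingers close, or fill a call up. It gives the time, the measured TCP pose, the force, the opening and the grip force at its end, in the units of the state.
- arm.read_state(): the state, without advancing time (a new reading comes with each control period).
- read_camera(name): name is "scene" or "top"; returns a dict with "frame" (420x560x3 uint8, blue, green, red), "vertical_fov" (degrees; the focal length in pixels is half the picture's height over the tangent of half this angle, whatever the lens; pixels are square), "cx", "cy" (the principal point, pixels), "k1" (the pictures are not rectified: a ray, as slopes to the right and down, at radius r is drawn at 1 + k1 r^2 times it, then the intrinsics apply), "position" and "rotation" of the camera in the world. Camera axes: x right, y down, z forward; pixel columns grow to the right and rows downward; lengths in mm; the calibration is good to about 2 mm. A picture is of the moment at which its call begins. There is no depth.
- arm.job_done(): hands the job in; it is judged then, once.
The state is a dict: "clock": time; "joint_pos": joint angles; "qvel": joint speeds; "tau": joint torques, N m; "eef_pos": TCP position; "eef_rot": TCP orientation; "ft_force": force on the tool from outside, world axes, zero at the start; "torque": the same for the moment, N m; "finger_gap": finger opening in mm; "grip_force": force on a finger pad.
Only numpy, scipy, OpenCV 4.12 (cv2) and the standard library are available. Lean on these libraries where they do the work, as an engineer would, in place of code of your own. Each camera call takes 0.05 s, during which the arm holds its last target. There are 200 camera calls.

## Working session

There is one attempt and no reset: what is moved stays moved. The work goes in short steps, Python scripts to look and compute and a tool call to move; the robot and the scene stay as the last step left them, time stands still between calls to the robot, and variables do not carry over. Pictures are saved under pics/ and viewed, at most 10 in all, crops included, and the job is handed in when it is done.

Besides the shell and the picture viewer there is one more tool, called as name(argument=value, ...), one argument or row to a line, values as JSON. step_arm: Moves the arm, as the interface text tells. Its arguments: {"type":"object","properties":{"series":{"type":"array"},"squeeze":{"type":"number"}},"required":["series"]}

```bash
mkdir -p pics
cat > h.py <<'E'
import numpy as np, cv2
from scipy.spatial.transform import Rotation as R
from rig import arm, read_camera
def K(c):
    h,w=c["frame"].shape[:2]; f=h/2/np.tan(np.radians(c["vertical_fov"])/2); return f
def pix2z(c,u,v,z):
    f=K(c); d=np.array([(u-c["cx"])/f,(v-c["cy"])/f]); r=np.linalg.norm(d); s=r
    for _ in range(30): s=r/(1+c["k1"]*s*s)
    d=d*(s/r if r>0 else 1)
    ray=np.array(c["rotation"]).reshape(3,3)@np.array([d[0],d[1],1]); p=np.array(c["position"])
    return p+ray*(z-p[2])/ray[2]
def proj(c,P):
    q=np.array(c["rotation"]).reshape(3,3).T@(np.array(P)-np.array(c["position"])); a=q[:2]/q[2]
    a=a*(1+c["k1"]*(a@a)); return a*K(c)+[c["cx"],c["cy"]]
E
python3 - <<'E'
from h import *
for n in("scene","top"):
    c=read_camera(n); cv2.imwrite(f"pics/{n}0.png",c["frame"]); print(n,{k:c[k] for k in c if k!="frame"})
print(arm.read_state())
E
```

```text
scene {'vertical_fov': 50.19203099031934, 'cx': 281.4723555018422, 'cy': 204.72059475696162, 'k1': 0.050842802492731085, 'position': array([-490.29131239,  671.9239472 ,  804.21360696]), 'rotation': array([ 0.25447881, -0.42195834,  0.74952699, -0.44204184])}
top {'vertical_fov': 52.35864490662247, 'cx': 278.9783283289517, 'cy': 202.64258358183093, 'k1': -0.04411123448426452, 'position': array([ 494.22332255,   65.86391326, 1128.03218643]), 'rotation': array([ 0.01923616, -0.69956541,  0.71360003, -0.03183091])}
{'clock': 0.1, 'joint_pos': array([-1.33530040e+00,  5.27587859e-02,  1.40158616e+00, -7.98102897e-06,
        1.68863895e+00, -7.03302150e-02]), 'qvel': array([-1.19066382e-04, -1.68425460e-03, -1.92398286e-03, -1.47844606e-03,
       -7.73781551e-05,  3.57169594e-04]), 'tau': array([ 1.21014546e-03, -3.82581604e+01, -3.60985708e+01, -9.96620838e-05,
        4.77417707e-03,  2.97455500e-06]), 'eef_pos': array([ 158.00957485, -500.37676949,  230.58320511]), 'eef_rot': array([-6.92925742e-04,  9.88331392e-01,  1.52317355e-01, -6.13309455e-05]), 'ft_force': array([-0.00146607, -0.27313807,  0.31011677]), 'torque': array([-0.05298394,  0.04091099, -0.00614377]), 'grip_force': 0.0, 'finger_gap': 85.69772529560805}
```

View pics/top0.png

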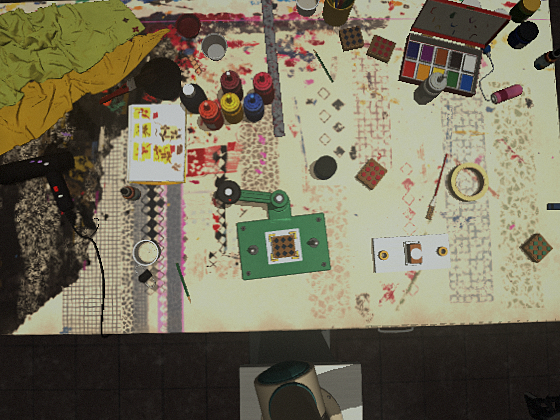

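View pics/scene0.png

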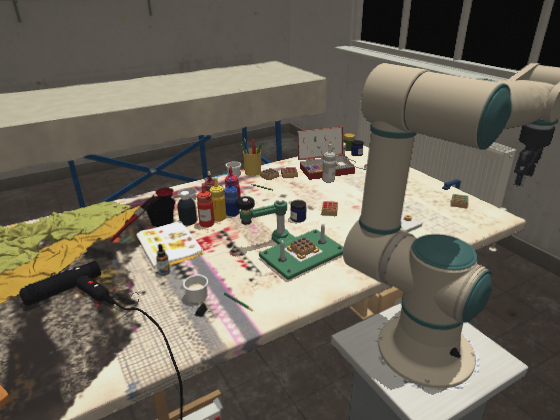

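The top view shows the press with its stamp at about (284,246), the post at (280,199), the wheel at (229,191), the plate at (411,254), the jar at (323,167), the red stamp at (371,173), the tub at (146,252) and the dropper at (130,191). I'll enlarge the press and plate area to measure it.

```bash
sed -i 's/np.array(c\["rotation"\]).reshape(3,3)/rot(c)/; ' h.py
cat >> h.py <<'E'
def rot(c):
    q=c["rotation"]; return R.from_quat([q[1],q[2],q[3],q[0]]).as_matrix()
E
python3 - <<'E'
import cv2
i=cv2.imread("pics/top0.png")[170:290,215:465]
cv2.imwrite("pics/crop0.png",cv2.resize(i,None,fx=3.2,fy=3.2,interpolation=cv2.INTER_CUBIC))
E
```

```text
(no output)
```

View pics/crop0.png

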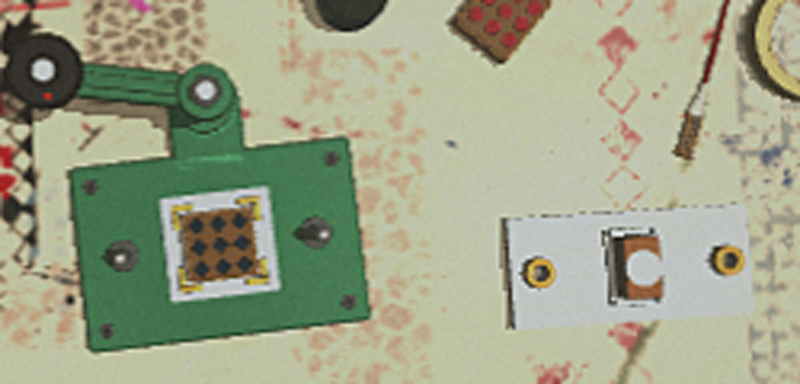

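The crop shows the bed corners at (70,170), (348,138), (370,318) and (90,351), and the plate corners at (503,217), (748,205), (753,313) and (508,329). The bushings are at (540,272) and (728,261), the post at (205,91) and the wheel at (43,69). I'll fit model poses to these points.

Run:
```python
from h import *
from scipy.optimize import least_squares
c=read_camera("top")
F=lambda x,y:(215+(x+.5)/3.2-.5,170+(y+.5)/3.2-.5)
def fit(model,pix,x0):
    pr=lambda p:np.array([proj(c,[p[0]+np.cos(p[2])*m[0]-np.sin(p[2])*m[1],p[1]+np.sin(p[2])*m[0]+np.cos(p[2])*m[1],m[2]]) for m in model])
    s=least_squares(lambda p:(pr(p)-pix).ravel(),x0,x_scale=[10,10,.1],loss="soft_l1"); print(s.x.round(3),(pr(s.x)-pix).round(1).tolist()); return s.x
pp=np.array([F(*q) for q in [(70,170),(348,138),(370,318),(90,351),(220,242),(205,91)]])
g=pix2z(c,*pp[4],49)
p=fit([(75,115,22),(75,-115,22),(-75,-115,22),(-75,115,22),(0,0,49),(115,0,147)],pp,[g[0],g[1],0.1])
q=np.array([F(*q) for q in [(503,217),(748,205),(753,313),(508,329),(540,272),(728,261)]])
g=pix2z(c,*q.mean(0),15)
fit([(45,100,15),(45,-100,15),(-45,-100,15),(-45,100,15),(0,78,27),(0,-78,27)],q,[g[0],g[1],0.])
w=pix2z(c,*F(43,69),180);print("wheel",w)
a=p[:2]+115*np.array([np.cos(p[2]),np.sin(p[2])]);d=w[:2]-a
print("post",a,"wheel rel",d,np.hypot(*d),"arm angle",np.arctan2(d[1],d[0])-(p[2]+np.pi))
for n,u,v,z in[("jar",323,167,63),("red",371,173,27),("tub",146,250,50),("drop",130,188,102)]:print(n,pix2z(c,u,v,z).round())
for s in(78,-78):
  for z in (22,88):
    x=proj(c,[p[0]-np.sin(p[2])*s,p[1]+np.cos(p[2])*s,z]);print("pin",(x-[215,170]+.5)*3.2-.5)
```

```text
[4.6228e+02 3.6593e+01 9.7000e-02] [[-0.9, -0.7], [0.4, -1.0], [0.7, 0.5], [-0.6, 0.9], [0.1, 0.8], [0.1, -0.5]]
[ 4.36445e+02 -2.98203e+02  3.00000e-02] [[0.5, 0.1], [-1.1, -0.2], [-0.1, 0.4], [1.1, -0.3], [-0.4, -0.1], [0.1, 0.1]]
wheel [590.34095967 161.04305852 180.        ]
post [576.73942821  47.73484517] wheel rel [ 13.60153146 113.30821335] 114.12165820375881 arm angle -1.7872987583124267
jar [659. -67.  63.]
red [ 647. -197.   27.]
tub [459. 382.  50.]
drop [611. 406. 102.]
pin [123.28046671 255.08780909]
pin [119.51640671 258.29434765]
pin [315.38022771 232.20351396]
pin [323.8086555  233.94432252]
```

step_arm(
  series=[
    [[1, 0, 0, 0, 0, 0, 7.9], [1, 0, 0, 0, 0, 0, 7.9], [1, 0.0474, -0.0323, 0.01, 0, 0, 0], [1, 0.0474, -0.0323, 0.02, 0, 0, 0], [1, 0.0474, -0.0323, 0.02, 0, 0, 0], [1, 0.0474, -0.0323, 0.02, 0, 0, 0], [1, 0.0474, -0.0323, 0.02, 0, 0, 0], [1, 0.0474, -0.0323, 0.02, 0, 0, 0], [1, 0, 0, 0, 0, 0, 0], [1, 0, 0, 0, 0, 0, 0]],
  ],
  squeeze=70,
)

```text
clock: 1.4
eef_pos: [436.3, -298.5, 121.3]
eef_rot: [0.0, 1.0, 0.015, -0.0]
ft_force: [-0.3, 0.3, 0.8]
finger_gap: 85.4
grip_force: 0.0
```

step_arm(
  series=[
    [[1, 0, 0, 0.03, 0, 0, 0], [1, 0, 0, 0.03, 0, 0, 0], [1, 0, 0, 0.025, 0, 0, 0], [1, 0, 0, 0.0155, 0, 0, 0], [1, 0, 0, 0, 0, 0, 0], [0, 0, 0, 0, 0, 0, 0], [0, 0, 0, 0, 0, 0, 0], [0, 0, 0, 0, 0, 0, 0], [0, 0, 0, 0, 0, 0, 0], [0, 0, 0, 0, 0, 0, 0]],
  ],
)

```text
clock: 2.65
eef_pos: [437.1, -298.9, 21.9]
eef_rot: [0.001, 1.0, 0.015, 0.001]
ft_force: [-0.2, 0.5, 5.5]
finger_gap: 28.7
grip_force: 71.0
```

step_arm(
  series=[
    [[0, 0, 0, -0.015, 0, 0, 0], [0, 0, 0, -0.03, 0, 0, 0], [0, 0, 0, -0.03, 0, 0, 0], [0, 0, 0, -0.03, 0, 0, 0], [0, 0, 0, -0.02, 0, 0, 0], [0, 0.004, -0.02, 0, 0, 0, 0], [0, 0.004, -0.04, 0, 0, 0, 0], [0, 0.004, -0.04, 0, 0, 0, 0], [0, 0.004, -0.04, 0, 0, 0, 0], [0, 0.004, -0.04, 0, 0, 0, 0]],
  ],
)

```text
clock: 3.9
eef_pos: [450.0, -115.3, 144.3]
eef_rot: [-0.001, 1.0, 0.015, -0.001]
ft_force: [0.4, 0.3, -4.4]
finger_gap: 28.3
grip_force: 70.1
```

step_arm(
  series=[
    [[0, 0.004, -0.04, 0, 0, 0, 0], [0, 0.004, -0.04, 0, 0, 0, 0], [0, 0.004, -0.04, 0, 0, 0, 0], [0, 0.0032, -0.0346, 0, 0, 0, 0], [0, 0, 0, 0, 0, 0, -3.84], [0, 0, 0, 0, 0, 0, 0], [0, 0, 0, 0, 0, 0, 0], [0, 0, 0, 0, 0, 0, 0], [0, 0, 0, 0, 0, 0, 0], [0, 0, 0, 0, 0, 0, 0]],
  ],
)

```text
clock: 5.15
eef_pos: [461.7, 36.9, 145.8]
eef_rot: [0.0, 0.999, 0.048, -0.0]
ft_force: [0.0, 0.3, -5.0]
finger_gap: 28.4
grip_force: 70.6
```

Run:
```python
from h import *
for n in("top","scene"):
    c=read_camera(n); f=c["frame"]; cv2.imwrite(f"pics/{n}1.png",f)
    u,v=(215,170) if n=="top" else (220,190)
    cv2.imwrite(f"pics/{n}1c.png",cv2.resize(f[v:v+110,u:u+160],None,fx=5,fy=5,interpolation=cv2.INTER_CUBIC))
s=arm.read_state();print(s["eef_pos"],s["eef_rot"],s["ft_force"],s["torque"],s["finger_gap"])
```

```text
[461.67726818  37.00549252 145.80584999] [3.03604880e-05 9.98831012e-01 4.83384701e-02 3.25417615e-05] [ 0.44312221 -0.44409769 -5.20209991] [ 0.00224361 -0.02763641 -0.04295651] 28.86495575075011
```

View pics/top1c.png

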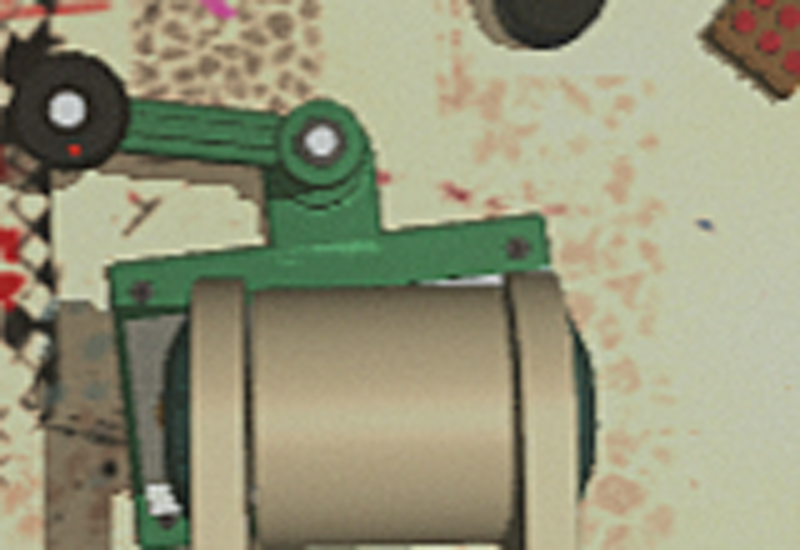

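View pics/scene1c.png

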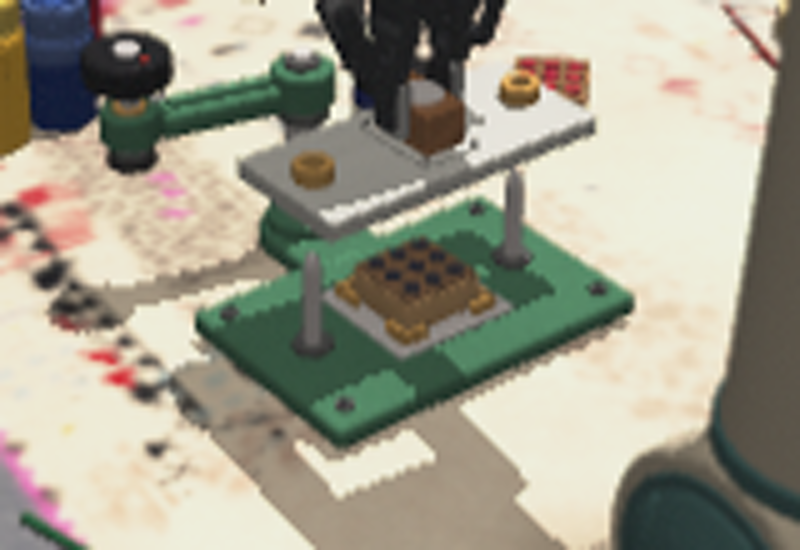

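The scene crop shows the plate held level above the press. Its bushing tops are at about (313,163) and (520,83), and the pin tips are at (313,252) and (515,172). I'll compare their world positions.

Run:
```python
from h import *
c=read_camera("scene")
G=lambda x,y:(220+(x+.5)/5-.5,190+(y+.5)/5-.5)
b=[pix2z(c,*G(*q),150.9) for q in[(313,163),(520,83)]]
t=[pix2z(c,*G(*q),87) for q in[(313,252),(515,172)]]
base=[pix2z(c,*G(*q),22) for q in[(313,345),(512,256)]]
st=[pix2z(c,*G(417,266),49)]
for n,l in[("bush",b),("tip",t),("base",base)]:
    l=np.array(l);d=l[0]-l[1];print(n,l.round(1).tolist(),"mid",l.mean(0).round(1),"len",np.hypot(*d[:2]).round(1),"yaw",np.arctan2(-d[0],d[1]).round(3))
print(st)
co=[pix2z(c,*G(*q),22) for q in[(197,318),(478,197),(634,300),(343,437)]];print(np.mean(co,0),np.round(co))
ed=[pix2z(c,*G(*q),138.9) for q in[(240,168),(330,226),(595,122)]];print(np.round(ed,1))
```

```text
bush [[447.7, 113.3, 150.9], [462.4, -41.2, 150.9]] mid [455.   36.1 150.9] len 155.2 yaw 0.095
tip [[453.0, 110.7, 87.0], [464.6, -41.8, 87.0]] mid [458.8  34.5  87. ] len 152.9 yaw 0.076
base [[452.0, 111.9, 22.0], [468.4, -45.0, 22.0]] mid [460.2  33.4  22. ] len 157.7 yaw 0.104
[array([456.50558697,  35.2019898 ,  49.        ])]
[451.98031167  38.3128432   22.        ] [[513. 157.  22.]
 [538. -67.  22.]
 [389. -80.  22.]
 [368. 143.  22.]]
[[482.2 141.6 138.9]
 [402.1 129.9 138.9]
 [417.4 -64.  138.9]]
```

step_arm(
  series=[
    [[0, 0.0024, 0.0012, 0, 0, 0, 0], [0, 0, 0, 0.01, 0, 0, 0], [0, 0, 0, 0.01, 0, 0, 0], [0, 0, 0, 0.01, 0, 0, 0], [0, 0, 0, 0, 0, 0, 0], [0, 0, 0, 0, 0, 0, 0], [0, 0, 0, 0, 0, 0, 0], [0, 0, 0, 0, 0, 0, 0], [0, 0, 0, 0, 0, 0, 0], [0, 0, 0, 0, 0, 0, 0]],
  ],
)

```text
clock: 6.55
eef_pos: [464.2, 36.1, 115.8]
eef_rot: [0.0, 0.999, 0.049, 0.0]
ft_force: [-0.3, 0.2, -5.0]
finger_gap: 28.6
grip_force: 70.6
```

Run:
```python
from h import *
fs=[]
for i in range(4):
    c=read_camera("scene"); fs.append(c["frame"].astype(float))
f=np.mean(fs,0).astype(np.uint8)
cv2.imwrite("pics/scene2c.png",cv2.resize(f[202:277,227:337],None,fx=7,fy=7,interpolation=cv2.INTER_CUBIC))
s=arm.read_state();print(s["eef_pos"],s["eef_rot"],s["ft_force"],s["torque"],s["finger_gap"])
```

```text
[464.19167398  36.14478363 115.78361935] [3.97693937e-05 9.98822592e-01 4.85121368e-02 2.14635042e-05] [-0.18903837 -0.0639615  -4.58018158] [0.02792031 0.0046266  0.00969509] 28.64441600413553
```

View pics/scene2c.png

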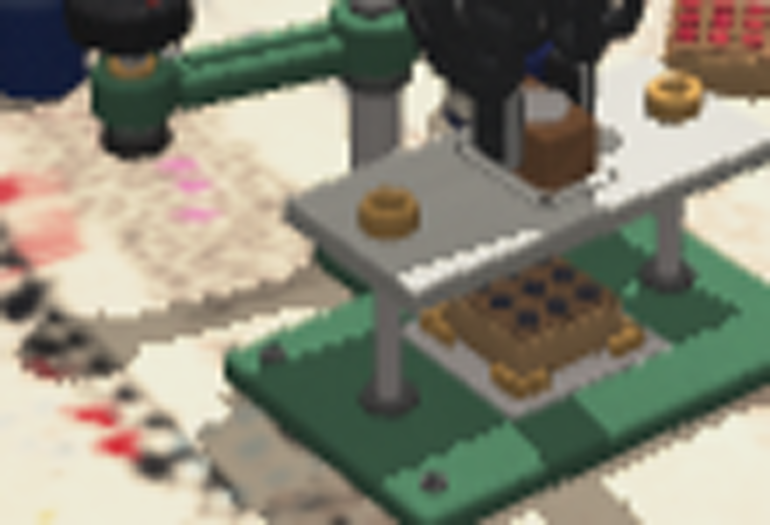

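The plate is just above the pin tips. Bushing-top centres are at about (389.5,202) and (674.5,84), the left pin axis is at (389,330) with its base at (389,396), and the right pin axis is at (668,230) with its base at (667,276).

Run:
```python
from h import *
from scipy.optimize import least_squares
c=read_camera("scene")
G=lambda x,y:np.array((227+(x+.5)/7-.5,202+(y+.5)/7-.5))
G1=lambda x,y:np.array((220+(x+.5)/5-.5,190+(y+.5)/5-.5))
def fit(name,mp,x0=(462,36,.097),h=False):
    f=lambda p:np.array([proj(c,[p[0]-np.sin(p[2])*s,p[1]+np.cos(p[2])*s,z])-q for s,z,q in mp]).ravel()
    s=least_squares(f,x0,x_scale=[10,10,.1]);print(name,s.x.round(3),f(s.x).round(2))
fit("bush",[(78,120.9,G(389.5,202)),(-78,120.9,G(674.5,84))])
fit("bush1",[(78,150.9,G1(313,163)),(-78,150.9,G1(520,83))])
fit("tips",[(78,88,G1(313,250)),(-78,88,G1(515,169))])
fit("pins",[(78,88,G1(313,250)),(-78,88,G1(515,169)),(78,22,G(389,396)),(-78,22,G(667,276)),(78,22,G1(313,343)),(-78,22,G1(512,255))])
# where image sees the pin axis & predicted lateral at rows
for s in (78,-78):
  th=.097
  P=lambda z,x=464.2,y=36.1:(proj(c,[x-np.sin(th)*s,y+np.cos(th)*s,z])-[227,202]+.5)*7-.5
  print(s,[P(z).round(0).tolist() for z in(22,60,88,120.9)], "px per mm x,y", (P(60,465.2)-P(60)).round(2),(P(60,464.2,37.1)-P(60)).round(2))
```

```text
bush [4.60163e+02 3.33480e+01 1.09000e-01] [ 0.07 -0.1  -0.08  0.13]
bush1 [4.5510e+02 3.6003e+01 9.9000e-02] [-0.05  0.07  0.05 -0.09]
tips [4.59943e+02 3.35810e+01 9.20000e-02] [-0.14  0.19  0.15 -0.24]
pins [4.60788e+02 3.32030e+01 9.20000e-02] [-0.17  0.03  0.08 -0.4   0.06  0.08  0.09 -0.09  0.01  0.02 -0.06  0.31]
78 [[380.0, 395.0], [379.0, 321.0], [379.0, 265.0], [378.0, 198.0]] px per mm x,y [-1.22 -1.14] [-2.04  0.7 ]
-78 [[657.0, 273.0], [660.0, 202.0], [662.0, 148.0], [665.0, 84.0]] px per mm x,y [-1.3  -1.01] [-1.83  0.62]
```

step_arm(
  series=[
    [[0, 0, 0, 0.004, 0, 0, 0], [0, 0, 0, 0.004, 0, 0, 0], [0, 0, 0, 0.002, 0, 0, 0], [0, 0, 0, 0.002, 0, 0, 0], [0, 0, 0, 0.002, 0, 0, 0], [0, 0, 0, 0.002, 0, 0, 0], [0, 0, 0, 0, 0, 0, 0], [0, 0, 0, 0, 0, 0, 0], [0, 0, 0, 0, 0, 0, 0], [0, 0, 0, 0, 0, 0, 0]],
  ],
)

```text
clock: 8.05
eef_pos: [463.9, 36.4, 99.6]
eef_rot: [-0.0, 0.999, 0.049, -0.0]
ft_force: [-4.3, 4.2, -3.4]
finger_gap: 29.1
grip_force: 70.8
```

```bash
python3 -c "
from h import *
s=arm.read_state();print(s['eef_pos'],s['eef_rot'],s['ft_force'],s['torque'],s['finger_gap'])"
```

```text
[463.86349096  36.37775097  99.57871549] [-2.53381684e-04  9.98822710e-01  4.85072734e-02 -4.18432696e-04] [-4.28794918  4.15656096 -3.400645  ] [ 0.59314864  0.69548323 -0.27860568] 29.066386305115604
```

step_arm(
  series=[
    [[0, -0.0012, -0.0014, 0, 0, 0, 0.3], [0, 0, 0, 0, 0, 0, 0], [0, 0, 0, 0.0015, 0, 0, 0], [0, 0, 0, 0.0015, 0, 0, 0], [0, 0, 0, 0.0015, 0, 0, 0], [0, 0, 0, 0, 0, 0, 0], [0, 0, 0, 0, 0, 0, 0], [0, 0, 0, 0, 0, 0, 0], [0, 0, 0, 0, 0, 0, 0], [0, 0, 0, 0, 0, 0, 0]],
  ],
)

```text
clock: 9.3
eef_pos: [462.9, 37.4, 95.3]
eef_rot: [0.0, 0.999, 0.046, 0.0]
ft_force: [-0.5, -0.2, -4.9]
finger_gap: 28.7
grip_force: 70.6
```

```bash
python3 -c "
from h import *
s=arm.read_state();print(s['eef_pos'],s['eef_rot'],s['ft_force'],s['torque'],s['finger_gap'])"
```

```text
[462.85580129  37.41095063  95.30726238] [5.84859427e-05 9.98945427e-01 4.59132786e-02 3.10911237e-05] [-0.46036672 -0.2344042  -4.90397486] [-0.0020984  -0.10625651 -0.01436361] 28.67259590908846
```

Free of contact now, so I'll lower further.

step_arm(
  series=[
    [[0, 0, 0, 0.0015, 0, 0, 0], [0, 0, 0, 0.0015, 0, 0, 0], [0, 0, 0, 0.0015, 0, 0, 0], [0, 0, 0, 0.0015, 0, 0, 0], [0, 0, 0, 0.0015, 0, 0, 0], [0, 0, 0, 0.0015, 0, 0, 0], [0, 0, 0, 0, 0, 0, 0], [0, 0, 0, 0, 0, 0, 0], [0, 0, 0, 0, 0, 0, 0], [0, 0, 0, 0, 0, 0, 0]],
  ],
)

```text
clock: 10.55
eef_pos: [462.9, 37.4, 86.3]
eef_rot: [0.0, 0.999, 0.046, 0.0]
ft_force: [-0.6, -0.3, -5.1]
finger_gap: 29.0
grip_force: 70.6
```

```bash
python3 -c "
from h import *
s=arm.read_state();print(s['eef_pos'],s['eef_rot'],s['ft_force'],s['torque'],s['finger_gap'])"
```

```text
[462.87400666  37.41238913  86.33154292] [3.61083407e-05 9.98946158e-01 4.58973728e-02 5.20045944e-05] [-0.56614181 -0.32989212 -5.13642317] [-0.01080321  0.05399929  0.00386672] 29.048270942535364
```

step_arm(
  series=[
    [[0, 0, 0, 0.002, 0, 0, 0], [0, 0, 0, 0.002, 0, 0, 0], [0, 0, 0, 0.002, 0, 0, 0], [0, 0, 0, 0.002, 0, 0, 0], [0, 0, 0, 0.002, 0, 0, 0], [0, 0, 0, 0.002, 0, 0, 0], [0, 0, 0, 0.0015, 0, 0, 0], [0, 0, 0, 0.001, 0, 0, 0], [0, 0, 0, 0, 0, 0, 0], [0, 0, 0, 0, 0, 0, 0]],
  ],
)

```text
clock: 11.8
eef_pos: [462.9, 37.4, 71.8]
eef_rot: [0.0, 0.999, 0.046, 0.0]
ft_force: [0.8, 0.1, -5.2]
finger_gap: 29.0
grip_force: 70.6
```

step_arm(
  series=[
    [[0, 0, 0, 0.0004, 0, 0, 0], [0, 0, 0, 0.0004, 0, 0, 0], [0, 0, 0, 0.0004, 0, 0, 0], [0, 0, 0, 0, 0, 0, 0], [0, 0, 0, 0, 0, 0, 0], [0, 0, 0, 0, 0, 0, 0], [0, 0, 0, 0, 0, 0, 0], [0, 0, 0, 0, 0, 0, 0], [0, 0, 0, 0, 0, 0, 0], [0, 0, 0, 0, 0, 0, 0]],
  ],
)

```text
clock: 13.05
eef_pos: [462.9, 37.4, 70.8]
eef_rot: [0.0, 0.999, 0.046, 0.0]
ft_force: [-5.4, 0.2, 4.7]
finger_gap: 28.8
grip_force: 71.9
```

```bash
python3 -c "
from h import *
s=arm.read_state();print(s['eef_pos'],s['eef_rot'],s['ft_force'],s['torque'],s['finger_gap'])"
```

```text
[462.88021591  37.42560409  70.84815386] [4.75419615e-05 9.98944387e-01 4.59358908e-02 5.57069489e-05] [-5.44352048  0.20402572  4.69850307] [-0.04744593  0.86311491 -0.01507816] 28.82359125094754
```

step_arm(
  series=[
    [[1, 0, 0, 0, 0, 0, 0], [1, 0, 0, 0, 0, 0, 0], [1, 0, 0, 0, 0, 0, 0], [1, 0, 0, 0, 0, 0, 0], [1, 0, 0, -0.015, 0, 0, 0], [1, 0, 0, -0.025, 0, 0, 0], [1, 0, 0, -0.025, 0, 0, 0], [1, 0, 0, -0.025, 0, 0, 0], [1, 0, 0, -0.025, 0, 0, 0], [1, 0, 0, -0.03, 0, 0, 0]],
  ],
)

```text
clock: 14.3
eef_pos: [462.7, 37.4, 217.4]
eef_rot: [0.0, 0.999, 0.046, 0.0]
ft_force: [-0.4, 0.4, -0.2]
finger_gap: 85.0
grip_force: 0.0
```

Run:
```python
from h import *
f=np.mean([read_camera("scene")["frame"].astype(float) for i in range(3)],0).astype(np.uint8)
cv2.imwrite("pics/scene3c.png",cv2.resize(f[202:277,227:337],None,fx=7,fy=7,interpolation=cv2.INTER_CUBIC))
s=arm.read_state();print(s["eef_pos"],s["joint_pos"],s["ft_force"],s["torque"],s["finger_gap"])
```

```text
[463.62817388  37.41787289 217.94523601] [ 1.18281105e-03 -1.18335596e-01  1.59381035e+00 -1.09397646e-04
  1.66165287e+00  1.48012661e+00] [ 0.22197212 -0.16921386  0.13368177] [-0.03354796 -0.03965208 -0.02242812] 85.54502917503379
```

View pics/scene3c.png

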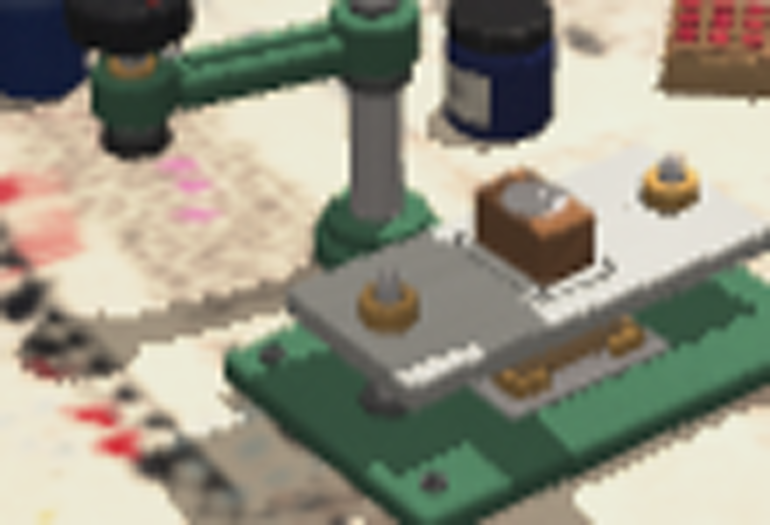

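The plate is home with both pin tips showing through the bushings at (389,285) and (670,165). Next I'll move to the wheel.

step_arm(
  series=[
    [[1, 0.0345, -0.0281, 0, 0, 0, 0], [1, 0.0345, -0.0281, 0, 0, 0, 0], [1, 0.0345, -0.0282, 0, 0, 0, 0], [1, 0.0344, -0.0282, 0, 0, 0, 0], [1, 0, 0, 0, 0, 0, -9.7], [1, 0, 0, 0, 0, 0, -9.7], [1, 0, 0, 0, 0, 0, -9.7], [1, 0, 0, 0, 0, 0, -9.7], [1, 0, 0, 0, 0, 0, -9.7], [1, 0, 0, 0, 0, 0, -9.7]],
  ],
)

```text
clock: 15.7
eef_pos: [589.4, 162.1, 214.3]
eef_rot: [-0.0, 0.849, 0.528, -0.001]
ft_force: [0.6, 0.4, -0.3]
finger_gap: 85.4
grip_force: 0.0
```

step_arm(
  series=[
    [[1, 0, 0, 0, 0, 0, -9.8], [1, 0, 0, 0, 0, 0, -9.8], [1, 0, 0, 0.015, 0, 0, 0], [1, 0, 0, 0, 0, 0, 0], [1, 0, 0, 0, 0, 0, 0], [1, 0, 0, 0, 0, 0, 0], [1, 0, 0, 0, 0, 0, 0], [1, 0, 0, 0, 0, 0, 0], [1, 0, 0, 0, 0, 0, 0], [1, 0, 0, 0, 0, 0, 0]],
  ],
)

```text
clock: 16.95
eef_pos: [589.8, 162.2, 200.6]
eef_rot: [0.0, 0.749, 0.663, -0.0]
ft_force: [0.1, -0.1, 0.0]
finger_gap: 85.0
grip_force: 0.0
```

Run:
```python
from h import *
c=read_camera("scene");f=c["frame"]
cv2.imwrite("pics/scene4c.png",cv2.resize(f[150:260,215:335],None,fx=5,fy=5,interpolation=cv2.INTER_CUBIC))
s=arm.read_state();print(s["eef_pos"],s["eef_rot"],s["joint_pos"])
```

```text
[589.8274131  162.19890055 200.57883907] [ 4.22541179e-05  7.48609033e-01  6.63011699e-01 -2.48989655e-05] [ 2.08047424e-01  3.07802401e-01  1.17411401e+00 -9.84657077e-05
  1.65967778e+00  3.29165628e-01]
```

View pics/scene4c.png

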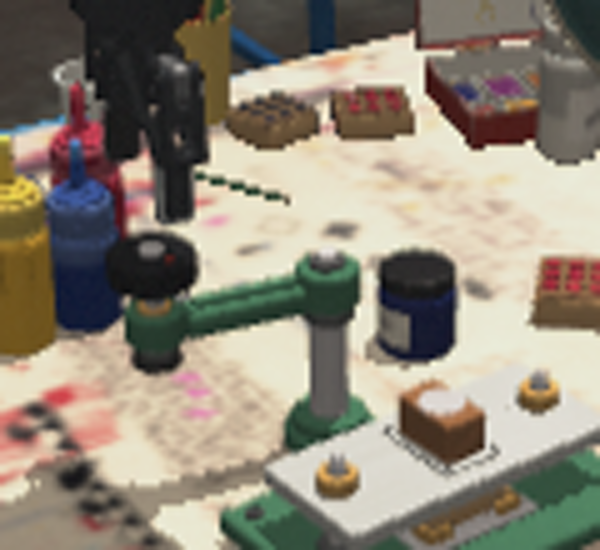

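The fingertips are at about (173,215) and (122,155), above the wheel, whose hub is at (152,247). I'll check the hub against the TCP by projection.

Run:
```python
from h import *
c=read_camera("scene")
G=lambda x,y:(215+(x+.5)/5-.5,150+(y+.5)/5-.5)
T=lambda P:((proj(c,P)-[215,150]+.5)*5-.5).round(1)
print("hub@tcp",T([589.8,162.2,180]),"tip mid",T([589.8,162.2,213.6]),"scene hub",pix2z(c,*G(152,247),180).round(1),"home nest top",pix2z(c,*G(443,402),94).round(1))
```

```text
hub@tcp [145.2 239.7] tip mid [142.5 189.4] scene hub [579.3 163.  180. ] home nest top [457.4  34.6  94. ]
```

step_arm(
  series=[
    [[1, 0.0006, -0.0019, 0.01, 0, 0, 0], [1, 0, 0, 0.015, 0, 0, 0], [1, 0, 0, 0.015, 0, 0, 0], [1, 0, 0, 0.008, 0, 0, 0], [1, 0, 0, 0, 0, 0, 0], [0, 0, 0, 0, 0, 0, 0], [0, 0, 0, 0, 0, 0, 0], [0, 0, 0, 0, 0, 0, 0], [0, 0, 0, 0, 0, 0, 0], [0, 0, 0, 0, 0, 0, 0]],
  ],
  squeeze=20,
)

```text
clock: 18.3
eef_pos: [588.7, 163.1, 153.7]
eef_rot: [0.001, 0.749, 0.663, 0.001]
ft_force: [2.8, 0.5, 4.8]
finger_gap: 53.2
grip_force: 22.1
```

```bash
python3 -c "
from h import *
s=arm.read_state();print(s['eef_pos'],s['eef_rot'],s['ft_force'],s['torque'],s['finger_gap'],s['grip_force'])"
```

```text
[588.65631944 163.07890162 153.7069775 ] [6.72141738e-04 7.48620730e-01 6.62997366e-01 1.02124751e-03] [2.82559945 0.54459369 4.81345221] [ 0.04247577 -0.24646479  0.10664693] 53.17784676656669 22.09335207939148
```

step_arm(
  series=[
    [[0, -0.0005, -0.0102, 0, 0, 0, -5.1], [0, -0.0005, -0.0102, 0, 0, 0, -5.1], [0, -0.0005, -0.0102, 0, 0, 0, -5.1], [0, -0.0005, -0.0102, 0, 0, 0, -5.1], [0, -0.0005, -0.0102, 0, 0, 0, -5.1], [0, -0.0005, -0.0102, 0, 0, 0, -5.1], [0, -0.0005, -0.0102, 0, 0, 0, -5.1], [0, -0.0005, -0.0102, 0, 0, 0, -5.1], [0, 0, 0, 0, 0, 0, 0], [0, 0, 0, 0, 0, 0, 0]],
  ],
)

```text
clock: 19.55
eef_pos: [510.4, 143.8, 153.6]
eef_rot: [0.0, 0.471, 0.882, -0.0]
ft_force: [-0.7, -1.5, 7.9]
finger_gap: 53.4
grip_force: 22.4
```

```bash
python3 -c "
from h import *
s=arm.read_state();print(s['eef_pos'],s['eef_rot'],s['ft_force'],s['torque'],s['finger_gap'],s['grip_force'])
print(np.hypot(*(s['eef_pos'][:2]-[576.7,48])),np.degrees(np.arctan2(*(s['eef_pos'][:2]-[576.7,48])[::-1])),2*np.degrees(np.arctan2(s['eef_rot'][2],s['eef_rot'][1])))"
```

```text
[510.41379932 143.8306883  153.62312502] [ 4.68434870e-04  4.70956988e-01  8.82156049e-01 -2.66887298e-05] [-0.65493874 -1.4607406   7.85756316] [-0.37435583  0.28750028  0.16126585] 53.41518409996777 22.366482317447662
116.52202032321684 124.6716556632734 123.80712391882122
```

step_arm(
  series=[
    [[0, -0.0005, -0.0102, 0, 0, 0, -5.1], [0, -0.0005, -0.0102, 0, 0, 0, -5.1], [0, -0.0005, -0.0102, 0, 0, 0, -5.1], [0, -0.0005, -0.0102, 0, 0, 0, -5.1], [0, -0.0005, -0.0102, 0, 0, 0, -5.1], [0, -0.0005, -0.0102, 0, 0, 0, -5.1], [0, -0.0005, -0.0102, 0, 0, 0, -5.1], [0, -0.0005, -0.0102, 0, 0, 0, -5.1], [0, -0.0005, -0.0102, 0, 0, 0, -5.1], [0, 0, 0, 0, 0, 0, 0]],
  ],
)

```text
clock: 20.8
eef_pos: [462.0, 68.7, 153.7]
eef_rot: [0.001, 0.089, 0.996, 0.0]
ft_force: [-0.4, -0.1, 7.1]
finger_gap: 53.2
grip_force: 22.4
```

step_arm(
  series=[
    [[0, -0.0003, -0.0061, 0, 0, 0, -3], [0, -0.0003, -0.0061, 0, 0, 0, -3], [0, -0.0003, -0.0061, 0, 0, 0, -3], [0, -0.0002, -0.004, 0, 0, 0, -2], [0, 0, -0.002, 0, 0, 0, -1], [0, 0, -0.002, 0, 0, 0, -1], [0, 0, 0, 0, 0, 0, 0], [0, 0, 0, 0, 0, 0, 0], [0, 0, 0, 0, 0, 0, 0], [0, 0, 0, 0, 0, 0, 0]],
  ],
)

```text
clock: 22.05
eef_pos: [460.4, 43.4, 153.6]
eef_rot: [0.0, -0.024, 1.0, 0.001]
ft_force: [-2.3, 3.3, 9.3]
finger_gap: 53.1
grip_force: 22.5
```

```bash
python3 -c "
from h import *
s=arm.read_state();print(s['eef_pos'],s['eef_rot'],s['ft_force'],s['torque'],s['finger_gap'],s['grip_force'])
print(np.hypot(*(s['eef_pos'][:2]-[576.7,48])),np.degrees(np.arctan2(*(s['eef_pos'][:2]-[576.7,48])[::-1])),2*np.degrees(np.arctan2(s['eef_rot'][2],s['eef_rot'][1])))"
```

```text
[460.41197157  43.44367708 153.62128607] [ 1.71417499e-04 -2.38364231e-02  9.99715597e-01  7.21470914e-04] [-2.25455409  3.29253906  9.26212636] [ 0.52365421  0.48649069 -0.07104284] 53.06378237168792 22.518333792686462
116.37725566120648 -177.75622125795147 182.73171236067788
```

step_arm(
  series=[
    [[0, 0, -0.002, 0, 0, 0, -1], [0, 0, -0.002, 0, 0, 0, -1], [0, 0, -0.002, 0, 0, 0, -0.6], [0, 0, -0.0007, 0, 0, 0, 0], [0, 0, 0, 0, 0, 0, 0], [0, 0, 0, 0, 0, 0, 0], [0, 0, 0, 0, 0, 0, 0], [0, 0, 0, 0, 0, 0, 0], [0, 0, 0, 0, 0, 0, 0], [0, 0, 0, 0, 0, 0, 0]],
  ],
)

```text
clock: 23.3
eef_pos: [460.8, 37.3, 153.6]
eef_rot: [0.0, -0.047, 0.999, 0.001]
ft_force: [-2.9, 6.1, 8.3]
finger_gap: 53.1
grip_force: 22.6
```

```bash
python3 -c "
from h import *
s=arm.read_state();print(s['eef_pos'],s['eef_rot'],s['ft_force'],s['torque'],s['finger_gap'],s['grip_force'],s['joint_pos'])"
```

```text
[460.81850779  37.31823816 153.6455152 ] [ 1.57685664e-04 -4.69144680e-02  9.98898055e-01  1.29769800e-03] [-2.9309447   6.09841217  8.34091527] [1.05812115 0.45695151 0.22693936] 53.076678395974206 22.5505194067955 [-6.78449444e-04 -8.89199538e-02  1.69545387e+00  2.60914886e-03
  1.53486737e+00 -1.66543172e+00]
```

step_arm(
  series=[
    [[0, 0, -0.001, 0, 0, 0, 0], [0, 0, 0, 0, 0, 0, 0], [0, 0, -0.001, 0, 0, 0, 0], [0, 0, 0, 0, 0, 0, 0], [0, 0, 0, 0, 0, 0, 0], [0, 0, 0, 0, 0, 0, 0], [0, 0, 0, 0, 0, 0, 0], [0, 0, 0, 0, 0, 0, 0], [0, 0, 0, 0, 0, 0, 0], [0, 0, 0, 0, 0, 0, 0]],
  ],
)

```text
clock: 24.55
eef_pos: [460.9, 36.7, 153.6]
eef_rot: [0.0, -0.047, 0.999, 0.003]
ft_force: [-2.8, 12.1, 9.0]
finger_gap: 52.9
grip_force: 22.7
```

```bash
python3 -c "
from h import *
s=arm.read_state();print(s['eef_pos'],s['eef_rot'],s['ft_force'],s['torque'],s['finger_gap'],s['grip_force'])"
```

```text
[460.87982647  36.69243676 153.60998022] [ 1.12589702e-04 -4.74539077e-02  9.98869581e-01  2.77039271e-03] [-2.75470763 12.06661051  8.953877  ] [2.16401825 0.58338273 0.18473466] 52.94972970213323 22.718057334423065
```

step_arm(
  series=[
    [[0, -0.001, 0.0005, 0, 0, 0, 0], [0, 0, 0, 0.0003, 0, 0, 6], [0, 0, 0, 0.0003, 0, 0, 6], [0, 0, 0, 0.0003, 0, 0, 6], [0, 0, 0, 0.0003, 0, 0, 6], [0, 0, 0, 0.0003, 0, 0, 6], [0, 0, 0, 0.0003, 0, 0, 6], [0, 0, 0, 0.0003, 0, 0, 6], [0, 0, 0, 0.0003, 0, 0, 6], [0, 0, 0, 0, 0, 0, 0]],
  ],
  squeeze=30,
)

```text
clock: 25.8
eef_pos: [461.3, 36.8, 151.4]
eef_rot: [-0.002, 0.364, 0.932, 0.002]
ft_force: [-7.8, 10.4, 13.4]
finger_gap: 53.0
grip_force: 30.0
```

```bash
cat > st.py <<'E'
from h import *
s=arm.read_state();f=lambda k:np.round(s[k],2)
print(f('eef_pos'),"yaw",2*np.degrees(np.arctan2(s['eef_rot'][2],s['eef_rot'][1])),"F",f('ft_force'),"T",f('torque'),s['finger_gap'],s['grip_force'],"j6",s['joint_pos'][5])
E
python3 st.py
```

```text
[461.26  36.85 151.44] yaw 137.35637229392688 F [-7.83 10.43 13.45] T [ 1.59  1.35 -0.05] 53.04015362132433 29.977339804172516 j6 -0.8294877869602286
```

step_arm(
  series=[
    [[0, 0, 0, 0.0003, 0, 0, 6], [0, 0, 0, 0.0003, 0, 0, 6], [0, 0, 0, 0.0003, 0, 0, 6], [0, 0, 0, 0.0003, 0, 0, 6], [0, 0, 0, 0.0003, 0, 0, 6], [0, 0, 0, 0.0003, 0, 0, 6], [0, 0, 0, 0.0003, 0, 0, 6], [0, 0, 0, 0.0003, 0, 0, 6], [0, 0, 0, 0, 0, 0, 0], [0, 0, 0, 0, 0, 0, 0]],
  ],
)

```text
clock: 27.05
eef_pos: [461.3, 34.1, 150.3]
eef_rot: [0.0, 0.711, 0.703, -0.001]
ft_force: [-12.0, -3.4, 21.7]
finger_gap: 52.7
grip_force: 30.9
```

```bash
python3 st.py
```

```text
[461.27  34.07 150.33] yaw 89.32817618434133 F [-12.04  -3.37  21.74] T [-0.59  2.58  0.36] 52.74423247698798 30.92821776866913 j6 0.006658111282986458
```

step_arm(
  series=[
    [[0, 0.0025, -0.0008, -0.0012, 0, 0, 0], [0, 0, 0, 0, 0, 0, 4], [0, 0, 0, 0.0002, 0, 0, 4], [0, 0, 0, 0.0002, 0, 0, 4], [0, 0, 0, 0.0002, 0, 0, 4], [0, 0, 0, 0.0002, 0, 0, 4], [0, 0, 0, 0.0002, 0, 0, 4], [0, 0, 0, 0, 0, 0, 0], [0, 0, 0, 0, 0, 0, 0], [0, 0, 0, 0, 0, 0, 0]],
  ],
)

```text
clock: 28.3
eef_pos: [461.1, 37.9, 149.2]
eef_rot: [-0.0, 0.842, 0.54, 0.0]
ft_force: [-5.3, 2.8, 9.1]
finger_gap: 52.9
grip_force: 32.2
```

```bash
python3 st.py
```

```text
[461.1   37.86 149.22] yaw 65.39147114198809 F [-5.26  2.76  9.06] T [0.44 0.67 0.47] 52.929905178984406 32.17582046985626 j6 0.4308035871904498
```

step_arm(
  series=[
    [[0, 0, 0, 0.0002, 0, 0, 4], [0, 0, 0, 0.0002, 0, 0, 4], [0, 0, 0, 0.0002, 0, 0, 4], [0, 0, 0, 0.0002, 0, 0, 4], [0, 0, 0, 0.0002, 0, 0, 4], [0, 0, 0, 0.0002, 0, 0, 4], [0, 0, 0, 0, 0, 0, 0], [0, 0, 0, 0, 0, 0, 0], [0, 0, 0, 0, 0, 0, 0], [0, 0, 0, 0, 0, 0, 0]],
  ],
)

```text
clock: 29.55
eef_pos: [461.0, 38.1, 147.5]
eef_rot: [-0.001, 0.935, 0.354, 0.0]
ft_force: [-4.9, 3.9, 7.5]
finger_gap: 53.1
grip_force: 34.0
```

```bash
python3 st.py
```

```text
[460.97  38.1  147.5 ] yaw 41.41368733598335 F [-4.92  3.85  7.47] T [0.64 0.51 0.52] 53.094981165794415 34.0003377199173 j6 0.8494804365012925
```

step_arm(
  series=[
    [[0, 0, 0, 0.0002, 0, 0, 4], [0, 0, 0, 0.0002, 0, 0, 4], [0, 0, 0, 0.0002, 0, 0, 4], [0, 0, 0, 0.0002, 0, 0, 4], [0, 0, 0, 0.0002, 0, 0, 4], [0, 0, 0, 0.0002, 0, 0, 4], [0, 0, 0, 0, 0, 0, 0], [0, 0, 0, 0, 0, 0, 0], [0, 0, 0, 0, 0, 0, 0], [0, 0, 0, 0, 0, 0, 0]],
  ],
)

```text
clock: 30.8
eef_pos: [461.1, 38.4, 146.6]
eef_rot: [-0.001, 0.988, 0.151, 0.0]
ft_force: [-3.4, 5.6, 8.2]
finger_gap: 53.0
grip_force: 35.1
```

```bash
python3 st.py
```

```text
[461.13  38.39 146.64] yaw 17.408049198166516 F [-3.36  5.56  8.2 ] T [0.82 0.63 0.4 ] 52.95013802858627 35.09139955043793 j6 1.2686750684919796
```

Run:
```python
from h import *
c=read_camera("scene");f=np.mean([read_camera("scene")["frame"].astype(float) for i in range(3)],0).astype(np.uint8)
cv2.imwrite("pics/scene5.png",f)
cv2.imwrite("pics/scene5c.png",cv2.resize(f[185:260,245:345],None,fx=8,fy=8,interpolation=cv2.INTER_CUBIC))
T=lambda P:((proj(c,P)-[245,185]+.5)*8-.5).round(1)
for z in (94,101.5,112,147,158,180):print(z,T([462,37.4,z]))
```

```text
94 [456.2 360.1]
101.5 [456.5 343. ]
112 [456.9 318.9]
147 [458.1 237.3]
158 [458.5 211.2]
180 [459.3 158.4]
```

View pics/scene5c.png

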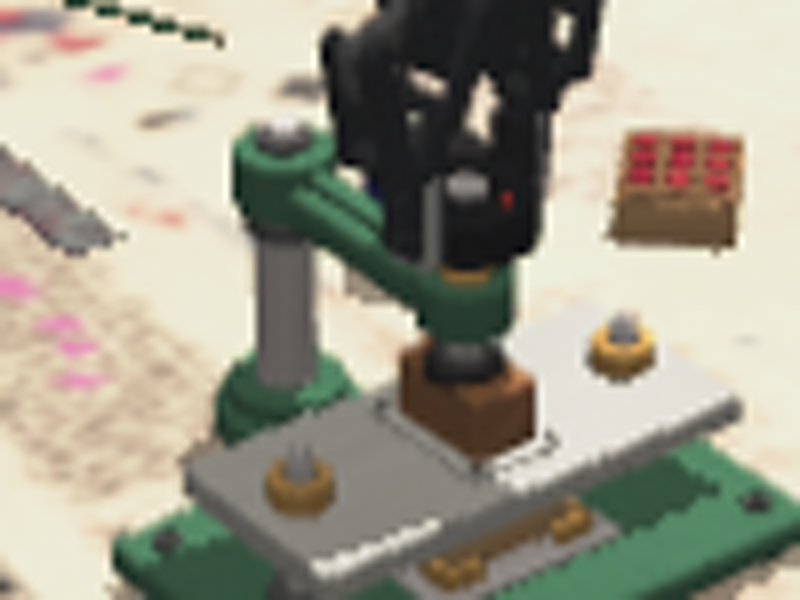

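The foot appears to rest on the block at (465,375), and the red dot on the wheel is at (507,198) with the hub at (465,183). I'll use the dot to get the wheel's actual turn.

Run:
```python
from h import *
c=read_camera("scene");t=read_camera("top")
G=lambda x,y:(245+(x+.5)/8-.5,185+(y+.5)/8-.5)
F=lambda x,y:(215+(x+.5)/3.2-.5,170+(y+.5)/3.2-.5)
S=lambda x,y:(215+(x+.5)/5-.5,150+(y+.5)/5-.5)
def ang(c,h,d,z):
    v=(pix2z(c,*d,z-2)-pix2z(c,*h,z))[:2];return v.round(1),np.degrees(np.arctan2(v[1],v[0])).round(1)
print("start top",ang(t,F(43,69),F(47,96),180))
print("start scene",ang(c,S(152,247),S(168,258),180))
print("now",ang(c,G(465,180),G(507,198),172))
for z in(167,170,173,176,180):print(z,pix2z(c,*G(465,180),z).round(1))
h=cv2.cvtColor(cv2.imread("pics/scene5.png"),cv2.COLOR_BGR2HSV)
```

```text
start top (array([-18.7,  -2.4]), np.float64(-172.8))
start scene (array([-14. ,  -3.4]), np.float64(-166.4))
now (array([-16.2,  -7.5]), np.float64(-155.1))
167 [466.9  31.5 167. ]
170 [462.4  34.5 170. ]
173 [457.9  37.5 173. ]
176 [453.4  40.5 176. ]
180 [447.4  44.5 180. ]
```

step_arm(
  series=[
    [[0, 0, 0, 0, 0, 0, 2], [0, 0, 0, 0, 0, 0, 2], [0, 0, 0, 0, 0, 0, 2], [0, 0, 0, 0, 0, 0, 2], [0, 0, 0, 0, 0, 0, 2], [0, 0, 0, 0, 0, 0, 2], [0, 0, 0, 0, 0, 0, 2], [0, 0, 0, 0, 0, 0, 2], [0, 0, 0, 0, 0, 0, 2], [0, 0, 0, 0, 0, 0, 2]],
  ],
)

```text
clock: 32.35
eef_pos: [460.5, 38.5, 146.0]
eef_rot: [-0.001, 1.0, -0.023, -0.001]
ft_force: [-2.4, 5.0, 6.4]
finger_gap: 53.4
grip_force: 35.7
```

```bash
python3 st.py
cat > dot.py <<'E'
from h import *
def dot(f):
    a=f[195:225,290:320].astype(int); w=np.clip(a[:,:,2]-np.maximum(a[:,:,0],a[:,:,1])-40,0,None)
    ys,xs=np.nonzero(w>0); 
    return (290+np.average(xs,weights=w[ys,xs]),195+np.average(ys,weights=w[ys,xs]),len(xs)) if len(xs) else None
E
python3 - <<'E'
from dot import *
print(dot(cv2.imread("pics/scene5.png")))
f=read_camera("scene")["frame"];print(dot(f));cv2.imwrite("pics/scene6.png",f)
E
```

```text
[460.47  38.52 145.96] yaw -2.590822370673262 F [-2.39  4.96  6.44] T [0.8  0.21 0.86] 53.40957026568081 35.652079582214355 j6 1.6179507517205602
(np.float64(308.0), np.float64(209.32258064516128), 2)
(np.float64(308.0), np.float64(209.31147540983608), 2)
```

The dot stayed still through another 20° of hand turn, and the torque while turning was 0.86 N m. The fingers are slipping on a firm wheel, so it is finger-tight and I'll release.

step_arm(
  series=[
    [[1, 0, 0, 0, 0, 0, 0], [1, 0, 0, 0, 0, 0, 0], [1, 0, 0, 0, 0, 0, 0], [1, 0, 0, 0, 0, 0, 0], [1, 0, 0, -0.01, 0, 0, 0], [1, 0, 0, -0.02, 0, 0, 0], [1, 0, 0, -0.03, 0, 0, 0], [1, 0, 0, -0.04, 0, 0, 0], [1, 0, 0, -0.03, 0, 0, 0], [1, 0, 0, 0, 0, 0, 0]],
  ],
)

```text
clock: 33.65
eef_pos: [462.1, 37.1, 278.9]
eef_rot: [-0.0, 1.0, -0.023, 0.003]
ft_force: [0.5, -0.5, -0.8]
finger_gap: 85.5
grip_force: 0.0
```

```bash
python3 st.py
python3 - <<'E'
from dot import *
f=np.mean([read_camera("scene")["frame"].astype(float) for i in range(3)],0).astype(np.uint8);print(dot(f))
cv2.imwrite("pics/final.png",cv2.resize(f[150:270,225:385],None,fx=5,fy=5,interpolation=cv2.INTER_CUBIC))
E
```

```text
[462.14  37.07 278.95] yaw -2.6432419919402736 F [ 0.5  -0.53 -0.83] T [-0.02 -0.04  0.04] 85.5400595663176 0.0 j6 1.6173452598418292
(np.float64(308.7631578947368), np.float64(209.0), 2)
```

View pics/final.png

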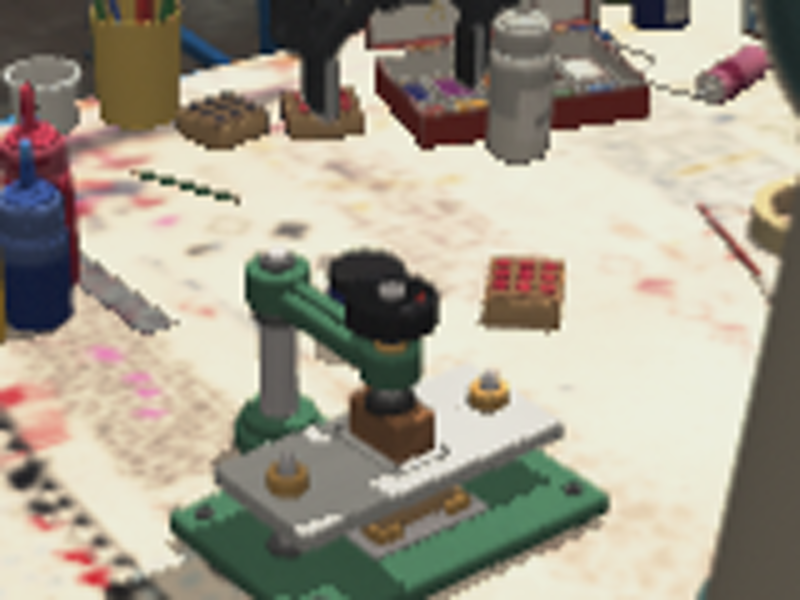

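The final view shows the arm over the plate with the foot on the block at (390,400), both pins through their bushings, and the hand clear. I'm handing it in.

```bash
python3 -c "
from rig import arm
print(arm.job_done())"
```

```text
the job is handed in; nothing more can be done
None
```

I've handed the job in, though the hand-in returned no verdict: the plate is down on the stamp over both pins, the arm is at its stop, the wheel is finger-tight at about 0.86 N m (read at the slipping fingers), and the hand is clear.

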